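# Snap the cover onto the relay housing

## Task

Pick up the orange cover, which has a grip rib on top, set it over the open relay housing in the sprung nest and press it down until both of its clip arms have snapped over the housing's beads and it sits fully home and level; then let go. The nest gives under load by an unknown amount; never press the cover on with more than 30 N, sideways load included. Leave the loose relay, the green plug and the red marker where they lie.

Things in the scene. Friction and masses are not known exactly. Their poses are not given: they have to be found in the camera images.
- cover_grip (a point): Middle of the grip rib on top of the loose orange cover (about 80 to 150 g). Sizes in mm. Rib 14 wide along x, 44 long along y, 24 tall; this point is half-way up, 12 above the plate's top face and 50 above the worktop while the cover stands on the bench. z is up. Plate 74 (x) by 93 (y) by 4 thick; its underside (the seat) is 16 below this point.
- cover_seat (a point): Centre of the underside of the cover's plate, 16 below cover_grip, same axes; it coincides with housing_top when the cover is fully home. The cover is the same turned half round. Its feet are the two rigid skirts on its y sides: 50 wide, reaching 34 below the seat, 87 apart inside, flared outward by 3 in the last 8.
- housing_top (a point): Centre of the open top of the grey relay housing (two black relays inside, below its top), 72 mm above the worktop when unloaded. 60 (x) by 84 (y) by 46 tall, walls 3, z up. Along each x side runs a bead, 33.5 out from the middle, centred 16 below the top. The cover's x goes along the housing's x, either way round; skirts pass outside the y walls with 1.5 spare each side.
- housing: The same housing; origin at its underside, 46 below housing_top. Under load it sinks (damped) straight down on the nest's springs, whose setting differs each time: it starts at 2 to 15 N, then gives 0.5 mm per N to a hard stop at 9 mm; it rises again. The barbs ride on the beads over the last 10 before home; snapping in takes 8 to 16 N in all, varying with friction, after which the load drops.
- cover: The same orange cover; origin 50 below cover_grip, level with the foot of the skirts. On its x sides hang two stiff sprung clip arms, 26 wide. Their inward barbs have tips 19 below the seat, 62 apart; below the tips a lead-in slopes outward, reaching 31 below the seat and 72 apart there.
- clip_front (a joint): Clip arm on the cover's -x side; 0 = straight (at rest, or snapped in), grows to about 0.15 rad while the barb rides over the bead. It springs back to 0 by itself.
- clip_back (a joint): The same for the clip arm on the cover's +x side.
- nest: Aluminium nest plate fixed to the worktop, 96 (x) by 110 (y) by 12 thick, with four black corner blocks up to 24 above the worktop; origin at the centre of its underside. The housing stands over its centre.
- relay_b: Bystander: loose black relay 28 x 28 x 40 tall standing beside the nest; origin at its underside.
- plug_0: Bystander: loose green plug 20 x 62 x 16 lying beside the nest; origin at its underside.
- marker_red: Bystander: loose red and white marker 15 x 143 x 15 lying behind the cover; origin at its underside.
Not all that is in view belongs to the job. Of the things that look like the nest, the larger one is meant.

How it is judged:
By the outcome, as a careful person would: the job done as asked, in the order asked, and still so for the second after the job is handed in, with the robot touching nothing.
It also fails if it takes over 45 s, if anything falls off the work surface, if the arm or the gripper's body presses on something with over 40 N, if the wrist force passes 120 N, or if a joint passes its speed limit or range.

## Robot

A 7-joint arm with a two-finger parallel gripper is mounted at the origin on a cart in front of the work surface, level with it; the furniture and walls round the work are solid. World frame = base frame: x ahead of the robot, y to its left, z up, the work surface at z = 0. Lengths are in m, angles in degrees, forces in N, time in s.
With the tool pointing down it reaches from about 0.425 to 0.875 m from the base axis. Payload 9.9 kg.
Tool frame: the origin (TCP) lies midway between the tips of the shut fingers; the grasp point (between the pads) lies 19 mm behind it (manip.pinch_z is the distance from the TCP to the grasp point, in m); z points along the fingers, x is the direction in which the jaws open and shut, and the axes are right-handed (so a half turn about z gives the same grasp; the last joint's range is limited). The gripper opens to 85 mm and grips with 20 to 120 N. Pads are 22 mm wide; open, the fingers measure 114 mm over their backs; the gripper's body (76 mm by 85 mm) begins 54 mm behind the grasp point. The pads swing forward as they close: fully open they stand 13 mm farther back than shut.
Start: joints at [72.548, 32.985, 1.427, 82.34, -0.859, 64.687, -3.237], TCP at [0.148, -0.659, 0.231] pointing down, gripper open.
Joint ranges: [-157.87, 157.87], [-19.46, 123.44], [-87.15, 90], [11.01, 140.99], [-62.26, 242.26], [9.8, 113.94], [-161.44, 161.44]. Speed limits (degrees/s): [127.2, 127.2, 172.46, 172.46, 180, 180, 180].

## Interface

Orientations are given as a 3x3 rotation matrix whose columns are the frame's x, y, z axes.
In Python, from plant import manip gives the robot as it stands. The module is installed in compiled form; this text tells all that it offers.
- The arm moves only by the tool drive_tool, never from a script. Its argument "targets" is text: rows parted by semicolons, each of 5 numbers parted by spaces: the closure, from 0 (fully open) to 1 (shut), then the shift along the tool's x, y, z in cm, then the turn about the tool's z in degrees. In form: jaw dx dy dz roll; .... A call has 1 to 5 rows; each row shifts and turns the commanded pose from where the row before left it, along the tool's axes as they then stand; what a row does not reach is not made up. A row lasts 1/10 s, in which the tool goes at most 50 mm and 8.59 degrees, less where a joint would pass 70% of its speed; a pose out of reach is approached as far as the arm can. A call with a gripper value outside its range is refused whole. The fingers move at their own pace and stop on an object; "force" is the grip in N (left out, the last holds). Time passes only in rows, so rows that do not move let the fingers close. It gives the time, the measured TCP pose, the force and the opening at its end, in the units of the state.
- manip.get_obs(): the state, without advancing time (a new reading comes with each control period).
- manip.capture(name): name is "scene" or "top" or "wrist"; returns the picture (480x640x3 uint8, red, green, blue); there is no depth.
- manip.calibration(name): a dict with "fx", "fy", "cx", "cy" (pixels), "world_from_camera" (4x4, takes a point from camera to world coordinates); the wrist camera has in their place "mount" (4x4, takes a point from camera to tool coordinates, whose origin is the TCP and whose axes are the tool frame's). Camera axes: x right, y down, z forward; pixel columns grow to the right and rows downward; lengths in m; the calibration is good to about 2 mm. The wrist camera is an equidistant fisheye: a pixel r from the principal point sees the ray r / f radians off the axis. A picture is of the moment at which its call begins: read the wrist's pose just before it. calibration takes no time and is no camera call.
- manip.hand_in(): hands the job in, once; it reports no verdict.
The state is a dict: "clock": time; "qpos": joint angles; "qvel": joint speeds; "joint_efforts": joint torques, N m; "tcp_pos": TCP position; "eef_rot": TCP orientation; "wrist_force": force on the tool from outside, world axes, zero at the start; "ft_torque": the same for the moment, N m; "grip_width": finger opening in m.
Only numpy, scipy, OpenCV 4.12 (cv2) and the standard library are available. Lean on these libraries where they do the work, as an engineer would, in place of code of your own. Each camera call takes 0.05 s, during which the arm holds its last target. There are 200 camera calls.

## Working session

There is one attempt and no reset: what is moved stays moved. The work goes in short steps, Python scripts to look and compute and a tool call to move; the robot and the scene stay as the last step left them, time stands still between calls to the robot, and variables do not carry over. Pictures are saved under pics/ and viewed, about 8 in all and at most 12, crops included, and the job is handed in when it is done.

Besides the shell and the picture viewer there is one more tool, called after "Call:" as name(argument=value, ...) on one line, values as JSON. drive_tool: Moves the arm, as the interface text tells. Its arguments: {"type":"object","properties":{"targets":{"type":"string"},"force":{"type":"number"}},"required":["targets"]}

```bash
mkdir -p pics; python3 - <<'E'
from plant import manip
import cv2, numpy as np
o=manip.get_obs()
for k,v in o.items(): print(k,np.round(v,3).tolist())
a=[]
for n in("scene","top"):
    im=manip.capture(n); cv2.imwrite(f"pics/{n}0.png",im[...,::-1]); a.append(im[...,::-1])
    print(n,{k:np.round(v,4).tolist() for k,v in manip.calibration(n).items()})
print(manip.calibration("wrist"),manip.pinch_z)
E
```

```text
clock 0.0
qpos [72.548, 33.032, 1.423, 82.386, -0.859, 64.687, -3.238]
qvel [0.073, -0.003, -0.06, 0.002, -0.039, 0.023, -0.047]
joint_efforts [-0.002, -76.576, 2.25, -28.597, 0.015, 0.013, -0.0]
tcp_pos [0.148, -0.658, 0.23]
eef_rot [[0.219, -0.976, -0.0], [-0.976, -0.219, 0.002], [-0.002, 0.0, -1.0]]
wrist_force [0.308, 0.845, 0.658]
ft_torque [0.018, -0.001, -0.005]
grip_width 0.085
scene {'fx': 479.8971, 'fy': 479.8971, 'cx': 320.9004, 'cy': 240.1669, 'world_from_camera': [[-0.8541, -0.3366, 0.3965, 0.1786], [-0.5198, 0.578, -0.629, 0.407], [-0.0174, -0.7433, -0.6687, 0.6577], [0.0, 0.0, 0.0, 1.0]]}
top {'fx': 592.1217, 'fy': 592.1217, 'cx': 323.9012, 'cy': 242.678, 'world_from_camera': [[0.0244, -0.9958, 0.0878, 0.446], [-0.9995, -0.0227, 0.0204, -0.1444], [-0.0183, -0.0883, -0.9959, 1.0278], [0.0, 0.0, 0.0, 1.0]]}
{'fx': 371.64829954431775, 'fy': 371.64829954431775, 'cx': 324.20880284093295, 'cy': 240.99375678965694, 'mount': array([[ 9.99999075e-01,  1.34316249e-03, -2.15650741e-04,
        -1.37197776e-03],
       [-1.21353778e-03,  9.52424572e-01,  3.04771984e-01,
        -7.69661731e-02],
       [ 6.14749362e-04, -3.04771440e-01,  9.52425321e-01,
        -1.43085614e-01],
       [ 0.00000000e+00,  0.00000000e+00,  0.00000000e+00,
         1.00000000e+00]])} 0.0187
```

View pics/scene0.png

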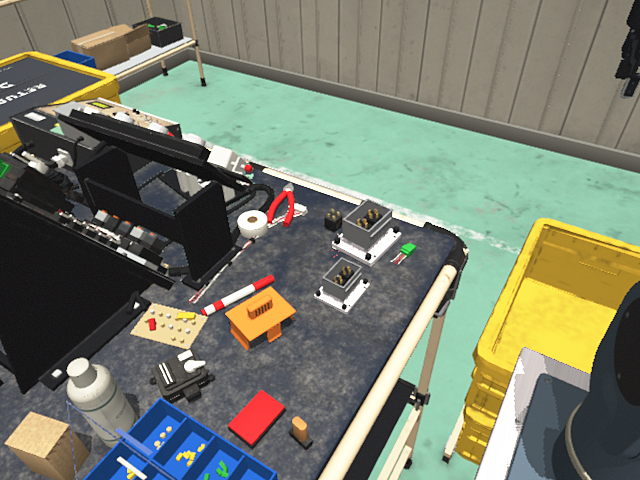

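View pics/top0.png

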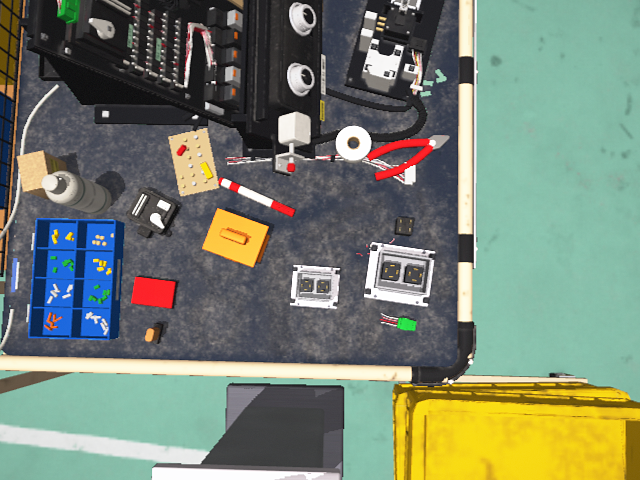

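Both views show the scene. Cover candidates in the top view are the orange cover with rib at (236,238), the red box at (153,292) and the small orange/black block at (153,333). I choose (236,238). Nest candidates are the large one at (400,273) and the small one at (315,287). I choose the large one. Next is a close crop of both choices.

```bash
cat > h.py <<'E'
import numpy as np, cv2
from plant import manip
def ray(n,u,v,obs=None):
    c=manip.calibration(n); x=(u-c["cx"])/c["fx"]; y=(v-c["cy"])/c["fy"]
    if n=="wrist":
        r=np.hypot(x,y); d=np.array([np.sin(r)*x/r,np.sin(r)*y/r,np.cos(r)]) if r else np.array([0,0,1.])
        T=np.eye(4); T[:3,:3]=obs["eef_rot"]; T[:3,3]=obs["tcp_pos"]; T=T@c["mount"]
    else: d=np.array([x,y,1.]); T=c["world_from_camera"]
    d=T[:3,:3]@d; return T[:3,3],d/np.linalg.norm(d)
def plane(n,u,v,z,obs=None):
    p,d=ray(n,u,v,obs); return p+d*(z-p[2])/d[2]
def tri(rays):
    A=sum(np.eye(3)-np.outer(d,d) for p,d in rays); b=sum((np.eye(3)-np.outer(d,d))@p for p,d in rays)
    x=np.linalg.solve(A,b); return x,[np.linalg.norm(np.cross(d,x-p))*1e3 for p,d in rays]
E
python3 - <<'E'
import cv2,numpy as np
t=cv2.imread("pics/top0.png"); s=cv2.imread("pics/scene0.png")
c=lambda im,x,y:cv2.resize(im[y:y+75,x:x+100],(400,300),interpolation=cv2.INTER_CUBIC)
cv2.imwrite("pics/crop1.png",np.vstack([np.hstack([c(t,186,200),c(t,350,235)]),np.hstack([c(s,210,280),c(s,320,195)])]))
hsv=cv2.cvtColor(t,cv2.COLOR_BGR2HSV); m=cv2.inRange(hsv,(8,150,100),(22,255,255)); m[:,:190]=0;m[:200]=0;m[280:]=0;m[:,290:]=0
cs,_=cv2.findContours(m,0,2); k=max(cs,key=cv2.contourArea); r=cv2.minAreaRect(k); print(r,cv2.boxPoints(r))
E
```

```text
((236.68492126464844, 238.00685119628906), (59.33986282348633, 44.94380569458008), 20.556045532226562) [[201.01369 248.63013]
 [216.79451 206.54794]
 [272.35614 227.38358]
 [256.57532 269.46576]]
```

View pics/crop1.png

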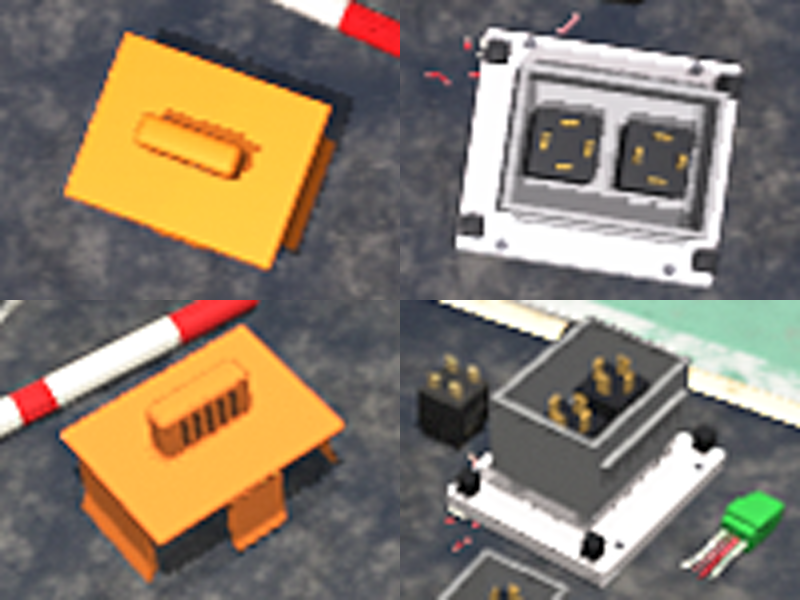

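The crop confirms the orange cover with its rib at top (233.5,236.5), and the large nest with the grey housing and the two-bead sides. Next I triangulate the corners.

```bash
python3 - <<'E'
from h import *
np.set_printoptions(precision=4,suppress=True)
def do(T,S):
    P=[]
    for a,b in zip(T,S):
        x,e=tri([ray("top",*a),ray("scene",*b)]); P.append(x); print(x,np.round(e,1))
    P=np.array(P); print("c",P.mean(0)); return P
T=[(268.5,225.7),(253,267),(202.3,248.5),(217.5,208.2)]
P=do(T,[(270.5,286.2),(296.3,311.3),(250,341.2),(225.5,313.8)])
v=(P[0]+P[1]-P[2]-P[3])/2; print("cover y ax",np.degrees(np.arctan2(v[1],v[0])),np.linalg.norm(v))
Q=np.array([plane("top",*a,.038) for a in T]); print(Q.mean(0)); v=(Q[0]+Q[1]-Q[2]-Q[3])/2; print(np.degrees(np.arctan2(v[1],v[0])))
print("rib",tri([ray("top",233.5,236.5),ray("scene",210+200/4,280+88/4)]), plane("top",233.5,236.5,.062))
S=[(366.8,200),(392.5,211.3),(367.5,231.3),(343.8,219.5)]
Q=np.array([plane("scene",*a,.072) for a in S]);print(Q,Q.mean(0))
f=lambda x,y:(350+(x-400)/4,235+y/4)
do([f(737,98),f(705,240),f(500,212),f(525,68)],S)
N=np.array([plane("top",*f(*a),.012) for a in[(488,28),(741,68),(715,285),(457,247)]]);print("nest",N,N.mean(0)); v=N[1]+N[2]-N[0]-N[3];print(np.degrees(np.arctan2(v[1],v[0])))
E
```

```text
[ 0.5603 -0.0298  0.0366] [0.2 0.2]
[ 0.4901 -0.0059  0.0363] [0.3 0.3]
[0.5195 0.0812 0.0358] [0.7 0.7]
[0.5886 0.0581 0.036 ] [0.6 0.6]
c [0.5396 0.0259 0.0362]
cover y ax -108.26792270914795 0.09214192334829159
[0.5391 0.0253 0.038 ]
-108.13306993615288
rib (array([0.5387, 0.0247, 0.0618]), [np.float64(0.7580533515512519), np.float64(0.7580533515512257)]) [0.538  0.0242 0.062 ]
[[ 0.5089 -0.2934  0.072 ]
 [ 0.449  -0.2861  0.072 ]
 [ 0.4638 -0.2087  0.072 ]
 [ 0.5187 -0.2166  0.072 ]] [ 0.4851 -0.2512  0.072 ]
[ 0.5103 -0.3032  0.0649] [3. 3.]
[ 0.4504 -0.2914  0.0678] [0.6 0.6]
[ 0.461  -0.2077  0.0738] [2.1 2.1]
[ 0.5182 -0.2175  0.0716] [0.9 0.9]
c [ 0.485  -0.2549  0.0695]
nest [[ 0.5387 -0.2063  0.012 ]
 [ 0.5239 -0.3149  0.012 ]
 [ 0.4311 -0.3046  0.012 ]
 [ 0.4446 -0.1947  0.012 ]] [ 0.4846 -0.2551  0.012 ]
-97.34745637438343
```

Measured: cover at (0.539, 0.025), y axis at −108°, plate about 0.037 high, rib top 0.062. Housing at (0.485, −0.254), y axis at −97°, top about 0.070–0.072. I now move above the cover.

Call:
drive_tool(targets="0 -3.7 -3.37 0 0;0 -3.7 -3.37 0 0;0 -3.7 -3.37 0 0;0 -3.7 -3.37 0 0;0 -3.7 -3.37 0 0", force=80)

```text
clock: 0.6
tcp_pos: [0.2722, -0.4394, 0.2311]
eef_rot: [[0.219, -0.976, -0.0], [-0.976, -0.219, 0.0], [-0.0, -0.0, -1.0]]
wrist_force: [0.6, 1.5, 0.6]
grip_width: 0.0855
```

Call:
drive_tool(targets="0 -3.7 -3.37 0 0;0 -3.7 -3.37 0 0;0 -3.7 -3.37 0 0;0 -3.7 -3.37 0 0;0 -3.7 -3.37 0 0")

```text
clock: 1.1
tcp_pos: [0.3959, -0.2223, 0.2313]
eef_rot: [[0.219, -0.976, 0.0], [-0.976, -0.219, -0.0], [0.0, -0.0, -1.0]]
wrist_force: [1.6, -1.0, 0.6]
grip_width: 0.0853
```

Call:
drive_tool(targets="0 -3.7 -3.37 0 0;0 -3.7 -3.37 0 0;0 -3.7 -3.37 0 0;0 -3.7 -3.37 0 0;0 0 0 0 0")

```text
clock: 1.6
tcp_pos: [0.4972, -0.043, 0.2312]
eef_rot: [[0.229, -0.974, 0.002], [-0.974, -0.228, 0.004], [-0.003, -0.002, -1.0]]
wrist_force: [-0.6, -0.4, -0.2]
grip_width: 0.0853
```

Call:
drive_tool(targets="0 0 0 0 -8.5;0 0 0 0 -8.5;0 0 0 0 -8.5;0 0 0 0 -8.5;0 0 0 0 0")

```text
clock: 2.1
tcp_pos: [0.4941, -0.0508, 0.231]
eef_rot: [[0.729, -0.685, -0.001], [-0.685, -0.729, 0.0], [-0.001, 0.0, -1.0]]
wrist_force: [0.4, 0.2, -1.0]
grip_width: 0.0854
```

Call:
drive_tool(targets="0.4 0 0 0 -8.5;0.4 0 0 0 -8.5;0.4 0 0 0 -8;0.4 0.95 -4.3 3 0;0.4 0.95 -4.3 3 0")

```text
clock: 2.6
tcp_pos: [0.5378, 0.0195, 0.175]
eef_rot: [[0.946, -0.323, 0.002], [-0.323, -0.946, -0.001], [0.002, -0.0, -1.0]]
wrist_force: [2.1, -1.2, 0.3]
grip_width: 0.0515
```

Call:
drive_tool(targets="0.4 0 0 0 0;0.4 0 0 0 0;0.4 0 0 0 0")

```text
clock: 2.9
tcp_pos: [0.5365, 0.0197, 0.1751]
eef_rot: [[0.948, -0.318, -0.0], [-0.318, -0.948, -0.001], [-0.0, 0.001, -1.0]]
wrist_force: [-0.2, -0.9, 0.3]
grip_width: 0.0512
```

```bash
cat > look.py <<'E'
import sys; from h import *; import pickle
o=manip.get_obs(); im=manip.capture("wrist")[...,::-1]; n=sys.argv[1]
cv2.imwrite(f"pics/{n}.png",im); pickle.dump(o,open(f"{n}.pkl","wb"))
for k in("clock","tcp_pos","eef_rot","wrist_force","grip_width","qpos"): print(k,np.round(o[k],4).tolist())
E
python3 look.py w1
```

```text
clock 2.9
tcp_pos [0.5365, 0.0197, 0.1751]
eef_rot [[0.9482, -0.3177, -0.0003], [-0.3177, -0.9482, -0.0007], [-0.0, 0.0007, -1.0]]
wrist_force [-0.2375, -0.853, 0.3267]
grip_width 0.0512
qpos [9.3163, 25.9511, -23.7532, 107.0369, 13.3981, 49.7576, -39.5466]
```

View pics/w1.png

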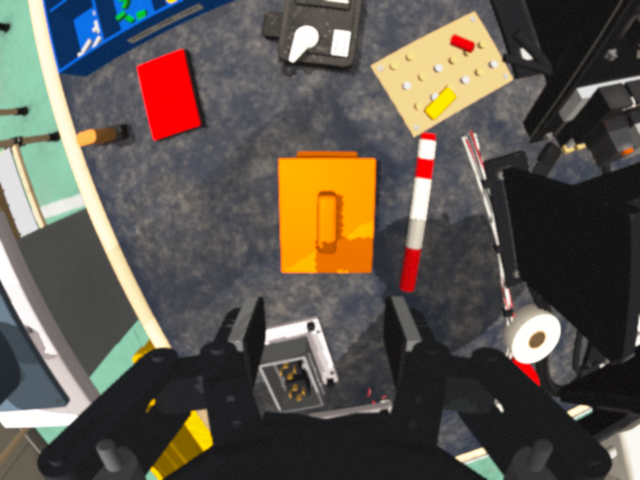

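The wrist view shows the cover straight ahead: plate corners near (279,158), (377,158), (373,272), (281,273), rib top centre about (326,221).

```bash
python3 - <<'E'
from h import *; import pickle
np.set_printoptions(precision=4,suppress=True)
o=pickle.load(open("w1.pkl","rb"))
Q=np.array([plane("wrist",*a,.038,o) for a in[(279,158),(377,158),(373,272),(281,273)]])
print(Q.mean(0)); v=Q[0]+Q[1]-Q[2]-Q[3]; print(np.degrees(np.arctan2(v[1],v[0])))
print(np.linalg.norm(Q[0]-Q[1]),np.linalg.norm(Q[1]-Q[2]))
r=plane("wrist",326.5,221,.062,o); print(r); print(tri([ray("wrist",326.5,221,o),ray("top",233.5,236.5),ray("scene",260,302)]))
R=o["eef_rot"]; print("tool delta cm",R.T@(np.array([.539,.025,.041])-o["tcp_pos"])*100,R.T@(Q.mean(0)-o["tcp_pos"])*100)
E
```

```text
[0.5401 0.0273 0.038 ]
71.17799757736724
0.07395958763216037 0.09252311395952169
[0.5402 0.0308 0.062 ]
(array([0.5393, 0.0264, 0.0599]), [np.float64(3.767009502001761), np.float64(2.132863173696692), np.float64(2.2716360975841665)])
tool delta cm [ 0.0669 -0.5918 13.4139] [ 0.0957 -0.8465 13.7137]
```

Call:
drive_tool(targets="0.5 0.08 -0.68 3 0;0.6 0 0 3 0;0.6 0 0 3 0;0.6 0 0 2.4 0;0.6 0 0 1 0")

```text
clock: 3.45
tcp_pos: [0.5388, 0.0254, 0.0498]
eef_rot: [[0.948, -0.317, -0.002], [-0.317, -0.948, -0.001], [-0.001, 0.001, -1.0]]
wrist_force: [0.3, 0.1, 0.7]
grip_width: 0.0338
```

Call:
drive_tool(targets="0.6 0 0 0 0;0.6 0 0 0 0")

```text
clock: 3.65
tcp_pos: [0.5403, 0.0264, 0.0521]
eef_rot: [[0.949, -0.316, 0.001], [-0.316, -0.949, -0.0], [0.001, -0.0, -1.0]]
wrist_force: [-0.3, -0.2, 0.6]
grip_width: 0.0342
```

Call:
drive_tool(targets="0.6 0 0 0.6 0;0.6 0 0 0.5 0;0.6 0 0 0 0;1 0 0 0 0;1 0 0 0 0")

```text
clock: 4.15
tcp_pos: [0.5398, 0.0268, 0.0402]
eef_rot: [[0.949, -0.315, 0.0], [-0.315, -0.949, 0.0], [0.0, -0.0, -1.0]]
wrist_force: [-0.7, 0.2, 2.1]
grip_width: 0.012
```

Call:
drive_tool(targets="1 0 0 0 0;1 0 0 0 0;1 0 0 0 0")

```text
clock: 4.45
tcp_pos: [0.5398, 0.0268, 0.0401]
eef_rot: [[0.949, -0.315, 0.0], [-0.315, -0.949, 0.0], [0.0, -0.0, -1.0]]
wrist_force: [-0.8, -0.2, 3.2]
grip_width: 0.0123
```

Call:
drive_tool(targets="1 0 0 -1 0;1 0 0 -2 0;1 0 0 -4 0;1 0 0 -5 0;1 0 0 -1 0")

```text
clock: 4.95
tcp_pos: [0.5418, 0.0275, 0.1755]
eef_rot: [[0.949, -0.315, 0.007], [-0.315, -0.949, 0.001], [0.007, -0.003, -1.0]]
wrist_force: [1.1, 0.7, -1.3]
grip_width: 0.0124
```

Call:
drive_tool(targets="1 0 0 0 -3;1 0 0 0 -4;1 0 0 0 -3.9;1 0 0 0 0")

```text
clock: 5.35
tcp_pos: [0.5392, 0.0266, 0.1699]
eef_rot: [[0.992, -0.129, -0.001], [-0.129, -0.992, 0.0], [-0.001, 0.0, -1.0]]
wrist_force: [-0.4, 0.1, -2.0]
grip_width: 0.0123
```

Call:
drive_tool(targets="1 -0.2 4 0 0;1 -0.2 4.7 0 0;1 -0.2 4.7 0 0;1 -0.2 4.7 0 0;1 -0.2 4.7 0 0")

```text
clock: 5.85
tcp_pos: [0.4994, -0.1997, 0.17]
eef_rot: [[0.991, -0.132, -0.0], [-0.132, -0.991, 0.0], [-0.0, -0.0, -1.0]]
wrist_force: [1.3, -0.4, -1.9]
grip_width: 0.0121
```

Call:
drive_tool(targets="1 -0.2 4.7 0 0;1 -0.2 4.7 0 0;1 -0.2 4 0 0;1 0 1 0 0;1 0 0 0 0")

```text
clock: 6.35
tcp_pos: [0.4745, -0.3419, 0.1695]
eef_rot: [[0.991, -0.135, -0.001], [-0.135, -0.991, 0.0], [-0.001, 0.0, -1.0]]
wrist_force: [0.2, 0.6, -0.6]
grip_width: 0.0121
```

Call:
drive_tool(targets="1 0 0 0 0;1 0 0 0 0;1 0 0 0 0")

```text
clock: 6.65
tcp_pos: [0.4762, -0.3384, 0.1702]
eef_rot: [[0.992, -0.127, 0.0], [-0.127, -0.992, 0.0], [0.0, -0.0, -1.0]]
wrist_force: [0.0, 0.2, -1.5]
grip_width: 0.0122
```

```bash
python3 look.py w2
```

```text
clock 6.65
tcp_pos [0.4762, -0.3384, 0.1702]
eef_rot [[0.9918, -0.1275, 0.0003], [-0.1275, -0.9918, 0.0004], [0.0002, -0.0004, -1.0]]
wrist_force [0.0129, 0.1593, -1.5323]
grip_width 0.0122
qpos [47.2945, 30.1371, -25.2504, 100.5274, 15.5627, 52.8018, 8.2251]
```

View pics/w2.png

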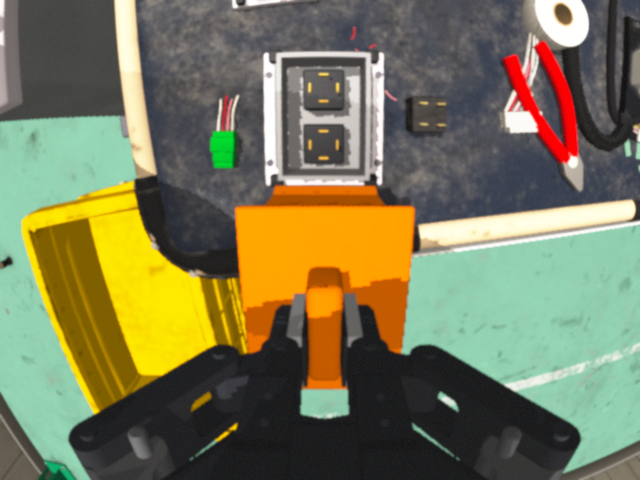

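The housing (rim about 275–373 × 52–182) is fully visible, with the held cover below it. I crop closer for exact corners.

```bash
python3 - <<'E'
import cv2
im=cv2.imread("pics/w2.png"); cv2.imwrite("pics/w2c.png",cv2.resize(im[40:240,225:425],(600,600),interpolation=cv2.INTER_CUBIC))
E
```

```text
(no output)
```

View pics/w2c.png

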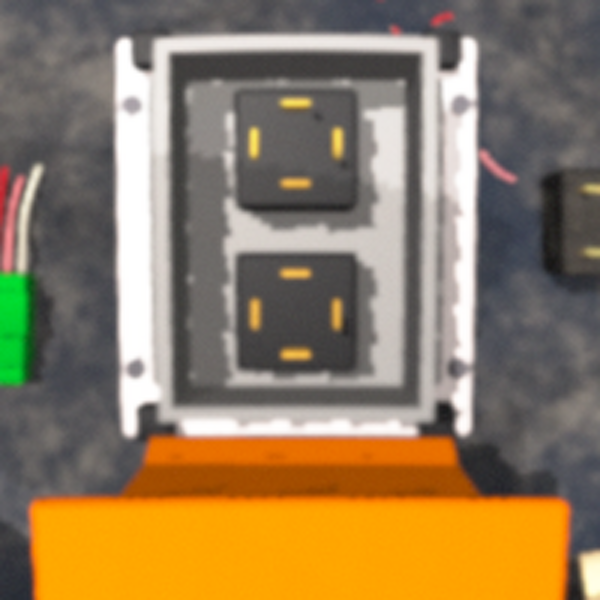

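```bash
cat > fit.py <<'E'
from h import *; import pickle
np.set_printoptions(precision=4,suppress=True)
o=pickle.load(open("w2.pkl","rb")); R=o["eef_rot"]
f=lambda x,y:(225+(x+.5)/3-.5,40+(y+.5)/3-.5)
def q(pts,z):
    Q=np.array([plane("wrist",*f(*a),z,o) for a in pts]); v=Q[0]+Q[1]-Q[2]-Q[3]; w=Q[1]-Q[0]+Q[2]-Q[3]
    print(Q.mean(0),"yang",np.degrees(np.arctan2(v[1],v[0])),"xang",np.degrees(np.arctan2(w[1],w[0])),np.linalg.norm(w)/2,np.linalg.norm(v)/2); return Q.mean(0)
a=q([(155,38),(437,38),(433,420),(160,420)],.072); b=q([(170,53),(422,53),(420,407),(175,407)],.072)
C=[plane("wrist",*f(*p),o["tcp_pos"][2]-.002,o) for p in[(31,500),(570,500)]]
d=C[1]-C[0]; print("cover front",[R.T@(c-o["tcp_pos"])*1e3 for c in C],np.linalg.norm(d),"xang",np.degrees(np.arctan2(d[1],d[0])))
print("tool xang",np.degrees(np.arctan2(R[1,0],R[0,0])))
print("delta cm",R.T@((a+b)/2-o["tcp_pos"])*100)
E
python3 fit.py
```

```text
[ 0.4852 -0.2526  0.072 ] yang 82.81118932869633 xang -7.282163512485962 0.05982394262794558 0.08400672970434223
[ 0.4853 -0.2529  0.072 ] yang 82.97891340187584 xang -7.2788070382498615 0.053450194036011485 0.07765253097493399
cover front [array([-37.7905, -47.4005,   2.0129]), array([ 35.3181, -47.494 ,   2.0277])] 0.07310864901246121 xang -7.249336465798414
tool xang -7.322600653701443
delta cm [-0.2009 -8.5992  9.8225]
```

Call:
drive_tool(targets="1 -0.03 -2 0 0;1 -0.04 -2.5 0 0;1 -0.03 -2.5 0 0;1 -0.03 -1.55 0 0;1 0 0 0 0")

```text
clock: 7.2
tcp_pos: [0.4861, -0.2523, 0.1704]
eef_rot: [[0.992, -0.126, 0.001], [-0.126, -0.992, 0.001], [0.0, -0.001, -1.0]]
wrist_force: [-0.2, 0.2, -1.2]
grip_width: 0.0128
```

Call:
drive_tool(targets="1 0 0 2 0;1 0 0 2 0;1 0 0 1 0;1 0 0 0 0;1 0 0 0 0")

```text
clock: 7.7
tcp_pos: [0.4856, -0.2555, 0.1203]
eef_rot: [[0.992, -0.13, 0.0], [-0.13, -0.992, -0.0], [0.0, 0.0, -1.0]]
wrist_force: [0.3, 0.0, -0.3]
grip_width: 0.0124
```

```bash
python3 - <<'E'
from h import *
o=manip.get_obs()
for k in("clock","tcp_pos","wrist_force"): print(k,np.round(o[k],4).tolist())
s=manip.capture("scene")[...,::-1]; t=manip.capture("top")[...,::-1]
c=lambda im,x,y:cv2.resize(im[y:y+120,x:x+80],(400,600),interpolation=cv2.INTER_CUBIC)
cv2.imwrite("pics/c3.png",np.hstack([c(s,325,150),c(t,360,215)]))
E
```

```text
clock 7.7
tcp_pos [0.4856, -0.2555, 0.1203]
wrist_force [0.309, 0.0101, -0.2758]
```

View pics/c3.png

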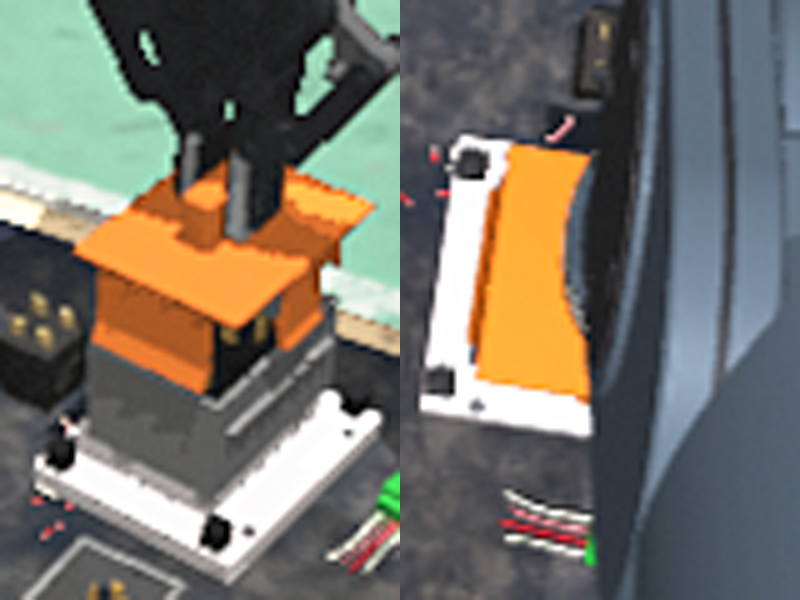

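The scene crop shows the cover squarely above the housing, with skirts outside the y walls. I let it settle and check the drift.

Call:
drive_tool(targets="1 0 0 0.2 0;1 0 0 0 0;1 0 0 0 0;1 0 0 0 0")

```text
clock: 8.2
tcp_pos: [0.4854, -0.2551, 0.1181]
eef_rot: [[0.992, -0.13, 0.0], [-0.13, -0.992, -0.0], [0.0, 0.0, -1.0]]
wrist_force: [-0.3, -0.3, -1.3]
grip_width: 0.0125
```

Call:
drive_tool(targets="1 0.04 -0.15 0.2 0;1 0 0 0.4 0;1 0 0 0.4 0;1 0 0 0.2 0;1 0 0 0 0")

```text
clock: 8.7
tcp_pos: [0.4857, -0.2535, 0.1055]
eef_rot: [[0.992, -0.13, -0.001], [-0.13, -0.992, 0.0], [-0.001, -0.0, -1.0]]
wrist_force: [0.1, 0.5, -1.3]
grip_width: 0.0124
```

Call:
drive_tool(targets="1 0 0 0.3 0;1 0 0 0.3 0;1 0 0 0.3 0;1 0 0 0 0")

```text
clock: 9.1
tcp_pos: [0.4857, -0.2536, 0.0965]
eef_rot: [[0.992, -0.13, -0.001], [-0.13, -0.992, 0.0], [-0.001, -0.0, -1.0]]
wrist_force: [-0.4, -0.2, 0.1]
grip_width: 0.0126
```

Call:
drive_tool(targets="1 0 0 0.3 0;1 0 0 0.2 0;1 0 0 0 0;1 0 0 0 0")

```text
clock: 9.5
tcp_pos: [0.4859, -0.2536, 0.092]
eef_rot: [[0.992, -0.13, -0.0], [-0.13, -0.992, 0.0], [-0.0, -0.0, -1.0]]
wrist_force: [0.3, -0.2, -1.2]
grip_width: 0.0125
```

Still no load and no sideways force. Now 1 mm steps.

Call:
drive_tool(targets="1 0 0 0.1 0;1 0 0 0.1 0;1 0 0 0.1 0;1 0 0 0 0")

```text
clock: 9.9
tcp_pos: [0.4859, -0.2536, 0.0889]
eef_rot: [[0.992, -0.13, -0.0], [-0.13, -0.992, 0.0], [-0.0, -0.0, -1.0]]
wrist_force: [0.5, -0.9, -2.0]
grip_width: 0.0123
```

Call:
drive_tool(targets="1 0 0 0.1 0;1 0 0 0.1 0;1 0 0 0 0;1 0 0 0 0")

```text
clock: 10.3
tcp_pos: [0.486, -0.2536, 0.087]
eef_rot: [[0.992, -0.13, 0.0], [-0.13, -0.992, 0.0], [0.0, -0.0, -1.0]]
wrist_force: [0.3, -0.4, -1.3]
grip_width: 0.0122
```

Call:
drive_tool(targets="1 0 0 0.1 0;1 0 0 0.1 0;1 0 0 0 0")

```text
clock: 10.6
tcp_pos: [0.4861, -0.2537, 0.085]
eef_rot: [[0.992, -0.13, 0.0], [-0.13, -0.992, -0.0], [0.0, 0.0, -1.0]]
wrist_force: [0.1, -0.5, 1.3]
grip_width: 0.0122
```

Call:
drive_tool(targets="1 0 0 0.1 0;1 0 0 0.1 0;1 0 0 0 0")

```text
clock: 10.9
tcp_pos: [0.4862, -0.2538, 0.0832]
eef_rot: [[0.992, -0.13, 0.001], [-0.13, -0.992, -0.0], [0.001, 0.0, -1.0]]
wrist_force: [0.4, -0.5, 4.4]
grip_width: 0.0124
```

Call:
drive_tool(targets="1 0 0 0.1 0;1 0 0 0.1 0;1 0 0 0 0")

```text
clock: 11.2
tcp_pos: [0.486, -0.2537, 0.0809]
eef_rot: [[0.992, -0.13, 0.0], [-0.13, -0.992, -0.0], [0.0, 0.0, -1.0]]
wrist_force: [0.6, -0.5, -0.1]
grip_width: 0.0124
```

Call:
drive_tool(targets="1 0 0 0.1 0;1 0 0 0 0")

```text
clock: 11.4
tcp_pos: [0.4858, -0.2536, 0.0795]
eef_rot: [[0.992, -0.13, -0.0], [-0.13, -0.992, 0.0], [-0.001, -0.0, -1.0]]
wrist_force: [1.6, -0.4, -4.0]
grip_width: 0.012
```

Call:
drive_tool(targets="1 0 0 0.1 0;1 0 0 0 0")

```text
clock: 11.6
tcp_pos: [0.4857, -0.2536, 0.0787]
eef_rot: [[0.992, -0.13, -0.001], [-0.13, -0.992, 0.0], [-0.001, -0.0, -1.0]]
wrist_force: [1.6, -0.1, -3.7]
grip_width: 0.0122
```

Call:
drive_tool(targets="1 0 0 0.1 0;1 0 0 0 0")

```text
clock: 11.8
tcp_pos: [0.4858, -0.2536, 0.0783]
eef_rot: [[0.992, -0.13, -0.0], [-0.13, -0.992, -0.0], [-0.0, 0.0, -1.0]]
wrist_force: [-0.4, 1.1, 3.3]
grip_width: 0.0125
```

Call:
drive_tool(targets="1 0 0 0.1 0;1 0 0 0 0")

```text
clock: 12.0
tcp_pos: [0.4858, -0.2536, 0.0777]
eef_rot: [[0.992, -0.13, -0.0], [-0.13, -0.992, -0.0], [-0.0, 0.0, -1.0]]
wrist_force: [-2.4, 2.4, 9.7]
grip_width: 0.0115
```

```bash
python3 - <<'E'
from h import *
o=manip.get_obs()
for k in("clock","tcp_pos","wrist_force","ft_torque"): print(k,np.round(o[k],4).tolist())
s=manip.capture("scene")[...,::-1]
cv2.imwrite("pics/c4.png",cv2.resize(s[160:260,320:420],(600,600),interpolation=cv2.INTER_CUBIC))
E
```

```text
clock 12.0
tcp_pos [0.4858, -0.2536, 0.0777]
wrist_force [-2.4015, 2.352, 9.7448]
ft_torque [0.352, 0.7243, 0.0022]
```

View pics/c4.png

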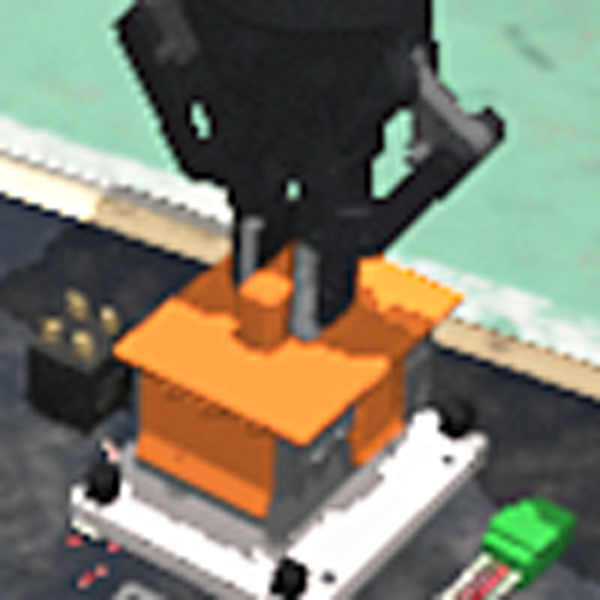

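The cover appears seated, skirts fully down past the rim. TCP z 0.0777 matches the expected home of 0.078, with load rising. I press a bit more to make sure, well below 30 N.

Call:
drive_tool(targets="1 0 0 0.1 0;1 0 0 0 0")

```text
clock: 12.25
tcp_pos: [0.4858, -0.2536, 0.0769]
eef_rot: [[0.992, -0.13, -0.0], [-0.13, -0.992, -0.001], [0.0, 0.001, -1.0]]
wrist_force: [-2.5, 2.2, 12.0]
grip_width: 0.0125
```

Call:
drive_tool(targets="1 0 0 0.1 0;1 0 0 0 0")

```text
clock: 12.45
tcp_pos: [0.4858, -0.2536, 0.076]
eef_rot: [[0.992, -0.13, 0.0], [-0.13, -0.992, -0.001], [0.0, 0.001, -1.0]]
wrist_force: [-2.6, 2.0, 12.1]
grip_width: 0.0123
```

Call:
drive_tool(targets="1 0 0 0.1 0;1 0 0 0.1 0;1 0 0 0 0")

```text
clock: 12.75
tcp_pos: [0.4858, -0.2536, 0.0743]
eef_rot: [[0.992, -0.13, 0.0], [-0.13, -0.992, -0.001], [0.0, 0.001, -1.0]]
wrist_force: [-3.3, 1.5, 16.4]
grip_width: 0.0126
```

Call:
drive_tool(targets="1 0 0 0.1 0;1 0 0 0 0;1 0 0 0 0")

```text
clock: 13.05
tcp_pos: [0.4858, -0.2536, 0.0734]
eef_rot: [[0.992, -0.13, 0.0], [-0.13, -0.992, -0.001], [0.0, 0.001, -1.0]]
wrist_force: [-5.3, 2.0, 19.4]
grip_width: 0.0125
```

Under about 20 N the housing sinks on its springs at about 2 N/mm, with no further drop in load. I back off to the unloaded height before opening.

Call:
drive_tool(targets="1 0 0 -0.2 0;1 0 0 -0.2 0;1 0 0 0 0;1 0 0 0 0")

```text
clock: 13.45
tcp_pos: [0.4858, -0.2536, 0.0769]
eef_rot: [[0.992, -0.13, 0.0], [-0.13, -0.992, -0.001], [0.0, 0.0, -1.0]]
wrist_force: [-1.7, 2.0, 11.3]
grip_width: 0.0126
```

Call:
drive_tool(targets="1 0 0 -0.1 0;1 0 0 0 0;1 0 0 0 0")

```text
clock: 13.75
tcp_pos: [0.4858, -0.2536, 0.0777]
eef_rot: [[0.992, -0.13, -0.0], [-0.13, -0.992, -0.0], [0.0, 0.0, -1.0]]
wrist_force: [-3.0, 1.3, 9.9]
grip_width: 0.0119
```

Call:
drive_tool(targets="1 0 0 -0.05 0;1 0 0 0 0;1 0 0 0 0")

```text
clock: 14.05
tcp_pos: [0.4858, -0.2536, 0.0782]
eef_rot: [[0.992, -0.13, -0.0], [-0.13, -0.992, -0.0], [-0.0, 0.0, -1.0]]
wrist_force: [-2.0, 0.7, 9.0]
grip_width: 0.0122
```

Call:
drive_tool(targets="1 0 0 -0.05 0;1 0 0 0 0;1 0 0 0 0")

```text
clock: 14.35
tcp_pos: [0.4857, -0.2536, 0.0783]
eef_rot: [[0.992, -0.13, -0.0], [-0.13, -0.992, -0.0], [-0.0, 0.0, -1.0]]
wrist_force: [-1.4, 1.2, 6.9]
grip_width: 0.0122
```

Call:
drive_tool(targets="1 0 0 -0.05 0;1 0 0 0 0;1 0 0 0 0")

```text
clock: 14.65
tcp_pos: [0.4857, -0.2536, 0.0784]
eef_rot: [[0.992, -0.13, -0.0], [-0.13, -0.992, 0.0], [-0.0, -0.0, -1.0]]
wrist_force: [-2.4, -0.3, 0.5]
grip_width: 0.0124
```

Call:
drive_tool(targets="1 0 0 -0.05 0;1 0 0 0 0;1 0 0 0 0")

```text
clock: 14.95
tcp_pos: [0.4856, -0.2536, 0.0786]
eef_rot: [[0.992, -0.13, -0.001], [-0.13, -0.992, 0.0], [-0.001, -0.0, -1.0]]
wrist_force: [-0.3, 0.2, -5.4]
grip_width: 0.0122
```

Call:
drive_tool(targets="1 0 0 0.02 0;0.8 0 0 0 0;0.7 0 0 0 0;0.6 0 0 0 0;0.6 0 0 0 0")

```text
clock: 15.45
tcp_pos: [0.4862, -0.2538, 0.0791]
eef_rot: [[0.992, -0.13, 0.001], [-0.13, -0.992, -0.0], [0.001, 0.0, -1.0]]
wrist_force: [-0.4, -0.4, -0.1]
grip_width: 0.034
```

Call:
drive_tool(targets="0.6 0 0 -1 0;0.6 0 0 -3 0;0.6 0 0 -5 0;0.6 0 0 -5 0;0.6 0 0 0 0")

```text
clock: 15.95
tcp_pos: [0.4892, -0.2543, 0.2261]
eef_rot: [[0.992, -0.13, 0.01], [-0.13, -0.992, -0.005], [0.011, 0.003, -1.0]]
wrist_force: [0.7, 0.7, -1.3]
grip_width: 0.0342
```

Call:
drive_tool(targets="0.6 0 4 0 0;0.6 0 4 0 0;0.6 0 0 0 0;0.6 0 0 0 0;0.6 0 0 0 0")

```text
clock: 16.45
tcp_pos: [0.4759, -0.3318, 0.2191]
eef_rot: [[0.992, -0.128, 0.0], [-0.128, -0.992, 0.001], [0.0, -0.001, -1.0]]
wrist_force: [-0.0, 0.3, 1.1]
grip_width: 0.0339
```

```bash
python3 look.py w5; python3 - <<'E'
from h import *
s=manip.capture("scene")[...,::-1]; w=cv2.imread("pics/w5.png")
cv2.imwrite("pics/c5.png",np.hstack([cv2.resize(s[170:270,320:420],(400,400),interpolation=cv2.INTER_CUBIC),cv2.resize(w[40:290,200:450],(400,400),interpolation=cv2.INTER_CUBIC)]))
E
```

```text
clock 16.45
tcp_pos [0.4759, -0.3318, 0.2191]
eef_rot [[0.9917, -0.1285, 0.0003], [-0.1285, -0.9917, 0.0007], [0.0002, -0.0007, -1.0]]
wrist_force [-0.0478, 0.2601, 1.1241]
grip_width 0.0339
qpos [47.6086, 26.9736, -26.1725, 97.5251, 13.4962, 58.6419, 9.4561]
```

View pics/c5.png

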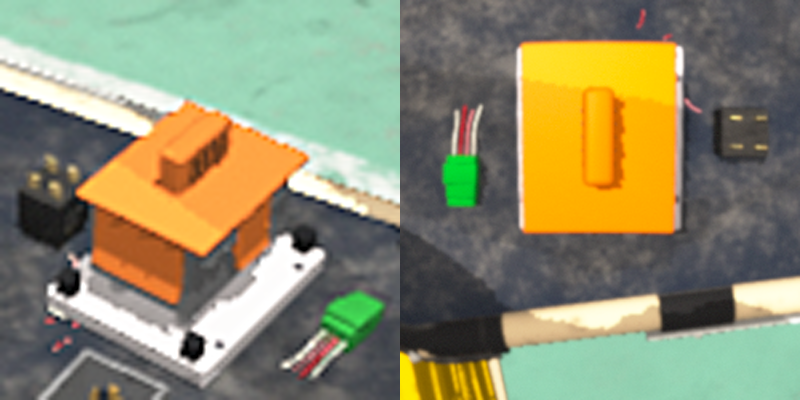

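The cover stands on the housing with the gripper clear and the bystanders unmoved. Last check is the plate corner heights.

```bash
python3 - <<'E'
from h import *; import pickle
o=pickle.load(open("w5.pkl","rb"))
for n,w,s in[("TL",(119,43),(210,255)),("TR",(277,42),(78,192)),("BR",(278,233),(190,102)),("BL",(121,233),(308,157))]:
    x,e=tri([ray("wrist",200+w[0]/1.6,40+w[1]/1.6,o),ray("scene",320+s[0]/4,170+s[1]/4)]); print(n,np.round(x,4),np.round(e,1))
E
```

```text
TL [ 0.452  -0.2025  0.0759] [1.3 1.3]
TR [ 0.5263 -0.2114  0.0766] [0.9 0.9]
BR [ 0.5156 -0.3049  0.0735] [2. 2.]
BL [ 0.4419 -0.2935  0.075 ] [1.1 1.1]
```

```bash
python3 -c "
from plant import manip
print(manip.hand_in())"
```

```text
the job is handed in; nothing more can be done
None
```

The orange cover is on the relay housing in the larger nest, apparently fully home and level. The gripper has let go and is clear, and I handed the job in at about 16.5 s.

**Pressing:** The load rose, dropped at the snap, then rose again at the expected home height. I pressed on to a highest reading of about 20 N (about 21 N with the sideways part), so short of 30 N. Forces were only read at the end of each short move, so brief peaks in between were not seen.

**Clips:** With the gripper still holding, a light upward tug met a stiff pull of about 4–5 N and the cover stayed put. That fits the clips having snapped in, but I did not see the clip arms themselves close up. The highest load I read before the snap was only about 4–6 N, below the 8–16 N you gave; I put this down to the peak falling between readings.

**Level:** Plate corners measured from two views came out at 73.5–76.6 mm against an expected 76 mm. That is level within the roughly 2 mm measuring error.

**Bystanders:** The relay and the green plug are unmoved in the last pictures. The red marker was not in them, but nothing went near it after the pick.

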